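# Close the part carrier, turn it over and set it to the line

## Task

The small milled part lies in the open clamshell carrier on the inspection plate. Shut the carrier's lid over it, turn the whole carrier over so that it lies flat on its lid with the part still shut inside, then move it away from you until its far edge lies along the scribed line. Do not drop the carrier or let it topple, and leave the things beside the plate alone.

Things in the scene. Friction and masses are not known exactly. Their poses are not given: they have to be found in the camera images.
- plate: flat aluminium inspection plate fixed on the worktop, 220 (x) x 260 (y) x 5 mm thick; origin at the centre of its underside, on the worktop. Own x points roughly away from the robot, z up. Smooth, nothing on its surface sticks up.
- line_mid (a point): middle of the black scribed line on the plate's top face, 60 mm from the plate's centre along plate +x; the line is 1.5 mm wide and runs 250 mm along the plate's y, with fine graduation ticks on its far (+x) side. The job: the carrier's far face stands over this line, so carrier_mid ends 23 mm short of it.
- carrier: white plastic clamshell carrier, lower half (loose). Closed: a plain block 46 (own x) x 64 (y) x 38 mm (z); the halves, 19 mm high each, meet at mid height; grip across the 46 mm, pads on both halves. Origin: centre of the lower half's underside, z up at the start. Walls 4 mm, cavity 38 x 56 x 24 mm; a ledge in the lid keeps the inverted part level. About 0.4 kg in all; can stand on any face.
- carrier_mid (a point): centre of the closed carrier block, 19 mm above the carrier's origin along its z; moves with the lower half.
- lid (a joint): lid hinge angle, rad: 0 shut, 1.65 to 2.1 at the start, stop at 2.2. The hinge runs along carrier x at carrier y = -30 mm, z = 19 mm; the lid opens towards carrier -y. Slight hinge friction (0.03 N m): the lid stays where it is left; about 1 N at its free edge moves it. No latch.
- lid_tip (a point): middle of the lid's free edge on its outer face, 62 mm from the hinge line and 19 mm (the lid's thickness) off it; shut, this is at carrier y = +32, z = 38 mm.
- part: milled aluminium part, 34 (x) x 52 (y) x 12 mm block with a round boss 16 mm across rising to 22 mm, 85 g; lies boss up in the carrier's lower half with about 2 mm of play all round. Origin at the centre of its underside.
- petri_dish: covered clear petri dish, 90 mm across, 15 mm high, bystander left of the plate; origin at the centre of its underside.
- mini_beaker: small glass beaker 42 mm across, 46 mm high, bystander left of the plate; origin at the centre of its underside.
- vial_rack: clear empty vial rack 64 x 170 x 34 mm, bystander right of the plate; origin at the centre of its underside.
Things that resemble listed ones, but are neither listed nor needed, are in the scene too. Leave any pink or yellow look-alike of the part alone.

How it is judged:
By the outcome, as a careful person would: the job done as asked, in the order asked, and still so for the second after the job is handed in, with the robot touching nothing.
It also fails if it takes over 72 s, if anything falls off the work surface, if the arm or the gripper's body presses on something with over 40 N, if the wrist force passes 120 N, or if a joint passes its speed limit or range.

## Robot

A 6-joint arm with a two-finger parallel gripper is mounted at the origin on a cart in front of the work surface, level with it; the furniture and walls round the work are solid. World frame = base frame: x ahead of the robot, y to its left, z up, the work surface at z = 0. Lengths are in mm, angles in rad, forces in N, time in s.
With the tool pointing down it reaches from about 275 to 975 mm from the base axis. Payload 8.4 kg.
Tool frame: the origin (TCP) lies midway between the tips of the shut fingers; the grasp point (between the pads) lies 19 mm behind it (r.tcp_to_grasp is the z of the grasp point in the tool frame, in mm); z points along the fingers, y is the line along which they close (so a half turn about z gives the same grasp; the last joint's range is limited). The gripper opens to 92 mm and grips with 3 to 60 N. Pads are 20 mm wide; open, the fingers measure 128 mm over their backs; the gripper's body (75 mm by 189 mm) begins 69 mm behind the grasp point.
Start: joints at [1.155, 0.353, 1.633, -0, 1.155, -0.002], TCP at [251.306, 572.253, 214.583] pointing down, gripper open.
Joint ranges: [-2.63, 2.63], [-0.92, 2.1], [0.06, 2.66], [-1.3, 4.44], [0, 2.69], [-3.02, 3.02]. Speed limits (rad/s): [2.22, 2.22, 2.79, 3.14, 3.14, 3.14].

## Interface

Orientations are given as a unit quaternion [w, x, y, z].
In Python, from plant import r gives the robot as it stands.
- The arm moves only by the tool step_arm, never from a script. Its argument "plan" is a list of rows, each a list of 5 numbers: the shift along the tool's x, y, z in mm, then the turn about the tool's z in rad, then the closure in counts, from 0 (fully open) to 255 (shut). A call has 1 to 8 rows; each row is the pose to reach, as a shift and turn from the pose commanded when the call began, along the tool's axes at that moment; what a row does not reach only later rows make up. A row lasts 1/12 s, in which the tool goes at most 41.7 mm and 7.16 degrees, less where a joint would pass 70% of its speed; a pose out of reach is approached as far as the arm can. A call with a gripper value outside its range is refused whole. The fingers move at their own pace and stop on an object; "newtons" is the grip in N (left out, the last holds). Time passes only in rows, so rows that repeat a pose let the fingers close. It gives the time, the measured TCP pose, the force, the opening and the grip force at its end, in the units of the state.
- r.get_obs(): the state, without advancing time (a new reading comes with each control period).
- r.grab_frame(name): name is "scene" or "side" or "wrist"; returns a dict with "img" (420x560x3 uint8, red, green, blue), "mtx" (3x3 intrinsics, pixels), "R" (3x3) and "t" (3): a world point X has camera coordinates R X + t; the wrist camera has in their place "mount" (4x4, takes a point from camera to tool coordinates, whose origin is the TCP and whose axes are the flange's). Camera axes: x right, y down, z forward; pixel columns grow to the right and rows downward; lengths in mm; the calibration is good to about 2 mm. The wrist camera is an equidistant fisheye: a pixel r from the principal point sees the ray r / f radians off the axis. A picture is of the moment at which its call begins: read the wrist's pose just before it. There is no depth.
- r.close_job(): hands the job in; it is judged then, once.
Trained networks look in a picture, given as the dict that the camera call returned (one of the last four; its "shot" number tells which), for a name from the list of things; names that differ only in an ending like _2 or _b are one class to them, and where a whole thing is asked for, a point or a joint stands for the part that bears it (a point fixed in the world has none). Each returns a list of dicts, best first, with "p" (0 to 1); they miss things now and then, are a little off and sometimes report something else, mostly with a low value. They report only what shows in the picture. A call takes as long as a camera call. They do not tell look-alikes from the thing itself.
- r.regions_of(picture, name): "mask" (420x560 bool, what is visible of it) and "box" ([left, top, width, height] in pixels, round what is visible of it).
The state is a dict: "time_s": time; "joint_positions": joint angles; "qd": joint speeds; "tau": joint torques, N m; "ee_pos": TCP position; "ee_rot": TCP orientation; "wrist_force": force on the tool from outside, world axes, zero at the start; "ft_torque": the same for the moment, N m; "grip_width": opening from 0.0 (shut) to 1.0 (fully open); "grasp_force": force on a finger pad.
Only numpy, scipy, OpenCV 4.12 (cv2) and the standard library are available. Lean on these libraries where they do the work, as an engineer would, in place of code of your own. Each camera call takes 0.05 s, during which the arm holds its last target. There are 200 camera calls.

## Working session

There is one attempt and no reset: what is moved stays moved. The work goes in short steps, Python scripts to look and compute and a tool call to move; the robot and the scene stay as the last step left them, time stands still between calls to the robot, and variables do not carry over. Pictures are saved under pics/ and viewed, at most 10 in all, crops included, and the job is handed in when it is done.

Besides the shell and the picture viewer there is one more tool, called after ">>>" by a JSON object that holds its "name" and its "arguments", one argument or row to a line. step_arm: Moves the arm, as the interface text tells. Its arguments: {"type":"object","properties":{"plan":{"type":"array","items":{"type":"array","items":{"type":"number"}}},"newtons":{"type":"number"}},"required":["plan"]}

```bash
mkdir -p pics; ls; cat > h.py <<'E'
import numpy as np, cv2
from plant import r
def save(f,n): cv2.imwrite('pics/'+n,f['img'][:,:,::-1])
def proj(f,X):
    c=np.asarray(f['R'])@np.asarray(X,float)+np.ravel(f['t']); p=f['mtx']@c; return p[:2]/p[2]
def onz(f,uv,z):
    R=np.asarray(f['R']);C=-R.T@np.ravel(f['t'])
    d=R.T@np.linalg.inv(f['mtx'])@np.array([uv[0],uv[1],1.]); return C+d*(z-C[2])/d[2]
E
python3 - <<'E'
from h import *
o=r.get_obs();print(o)
for n in ['scene','side']:
    f=r.grab_frame(n);save(f,n+'0.png')
    print(n,-np.asarray(f['R']).T@np.ravel(f['t']))
    for k in ['plate','carrier','lid','part']:
        for d in r.regions_of(f,k)[:4]:
            print(k,round(d['p'],2),d['box'])
E
```

```text
pics
{'time_s': 0.0, 'joint_positions': array([ 1.15458085e+00,  3.53619100e-01,  1.63412111e+00, -1.30691715e-05,
        1.15522206e+00, -2.37838337e-03]), 'qd': array([-2.35134099e-04,  1.69308299e-04,  8.93882834e-04,  1.21492692e-03,
       -3.24336401e-04,  3.87359926e-05]), 'tau': array([-4.21494042e-04, -5.93858242e+01, -3.34205282e+01,  6.98192976e-02,
        2.37902789e-02, -1.52700309e-04]), 'ee_pos': array([251.11902842, 571.78947648, 213.88741869]), 'ee_rot': array([-1.36438053e-04,  2.05442522e-01,  9.78668944e-01, -6.71105985e-04]), 'wrist_force': array([ 0.19699685, -0.21052045, -0.94872238]), 'ft_torque': array([0.00383424, 0.00433549, 0.02174872]), 'grasp_force': 0.0, 'grip_width': 1.0016901986704547}
scene [-28.24209307 743.8045558  674.16154759]
plate 0.81 [192.8, 197.2, 124.4, 83.6]
carrier 0.92 [270.3, 203.7, 30.1, 48.2]
lid 0.91 [276.9, 203.5, 24.5, 29.8]
part 0.7 [334.0, 229.0, 17.8, 12.0]
part 0.68 [274.8, 228.9, 18.1, 14.2]
part 0.67 [309.7, 256.4, 21.6, 18.6]
part 0.62 [311.4, 200.7, 23.1, 12.7]
side [ 249.71045502 -817.67514071  826.06563217]
plate 0.62 [235.0, 184.7, 116.1, 85.2]
carrier 0.98 [242.7, 213.0, 43.4, 25.4]
lid 0.57 [259.4, 214.3, 24.5, 25.7]
part 0.9 [212.6, 262.0, 23.6, 20.2]
part 0.76 [267.0, 276.5, 31.9, 28.6]
part 0.73 [213.6, 290.3, 24.5, 24.3]
part 0.69 [199.9, 219.6, 20.4, 23.1]
```

```bash
python3 - <<'E'
import cv2,numpy as np
a=cv2.imread('pics/scene0.png');b=cv2.imread('pics/side0.png')
c=lambda i,x,y:cv2.resize(i[y:y+130,x:x+175],(800,594),interpolation=cv2.INTER_CUBIC)
cv2.imwrite('pics/sc1.png',c(a,180,175));cv2.imwrite('pics/sd1.png',c(b,195,175))
E
```

```text
(no output)
```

View pics/sc1.png

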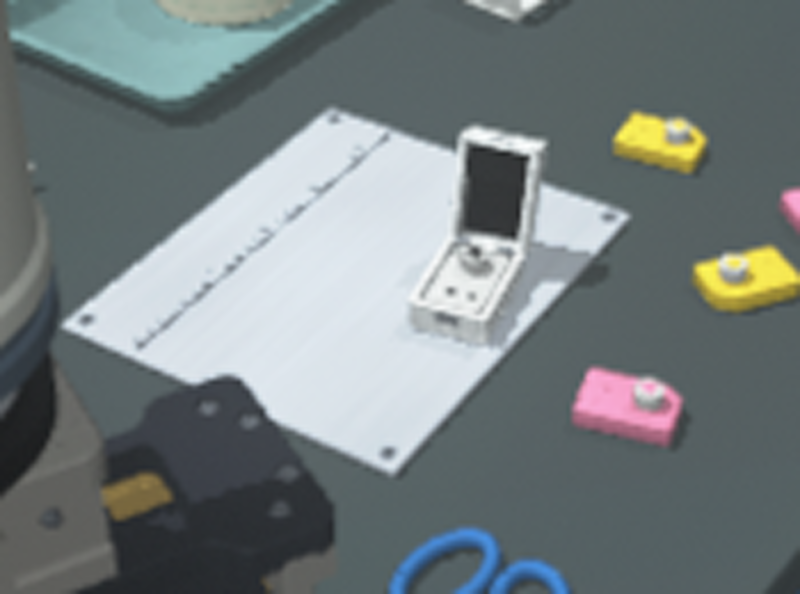

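View pics/sd1.png

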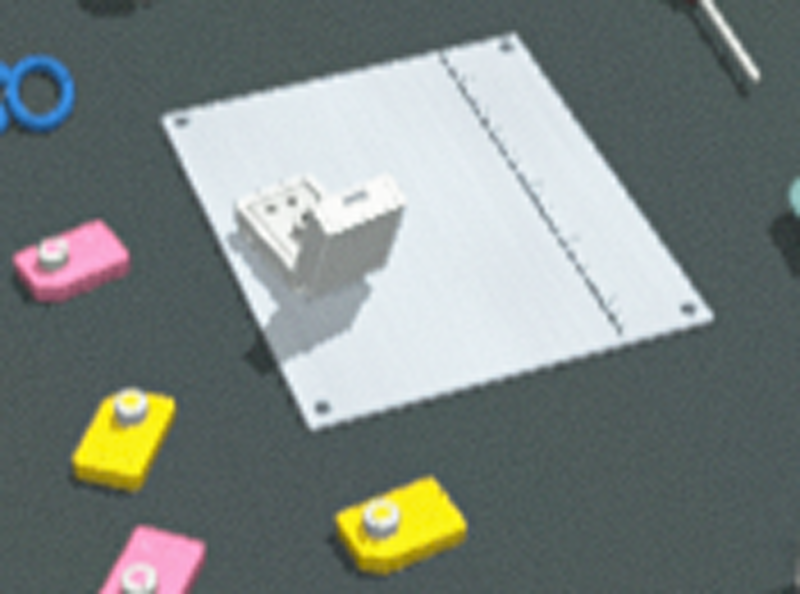

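The scene crop shows the plate with its corners at about (333,108), (630,215), (395,475) and (62,325). The white open carrier sits at about (470,250) with its lid up on the far-right side, and the line runs from (388,135) to (137,347). The only things that could be confused with the part are the pink and yellow ones off the plate, at crop pixels (630,405), (750,275) and (660,140). The real part is the grey one inside the carrier, at about (470,275).

```bash
python3 - <<'E'
from h import *
from scipy.optimize import least_squares as LS
fs=r.grab_frame('scene');fd=r.grab_frame('side')
S=lambda x,y:(180+(x+.5)*175/800-.5,175+(y+.5)*130/594-.5)
D=lambda x,y:(195+(x+.5)*175/800-.5,175+(y+.5)*130/594-.5)
for n,L in [('S',[(333,108),(630,215),(395,475),(62,325),(388,135),(137,347)]),('D',[(517,35),(714,318),(312,430),(162,118),(442,55),(620,333)])]:
    for p in L: print(n,np.round(onz(fs if n=='S' else fd,(S if n=='S' else D)(*p),5),1))
print('carrier S top',onz(fs,S(410,303),24),onz(fs,S(490,322),24),'bot',onz(fs,S(412,328),5),onz(fs,S(488,345),5))
print('carrier D top',onz(fd,D(237,210),24),onz(fd,D(312,180),24),'bot',onz(fd,D(303,300),5))
# joint fit: carrier x,y,yaw,lid angle
def pt(q,p,lid=False):
    x,y,z=p
    if lid: # lid local: x, d along from hinge, h off; closed d->+y,h->+z
        a=q[3]; d,h=y,z; y=-30+d*np.cos(a)-h*np.sin(a); z=19+d*np.sin(a)+h*np.cos(a)
    c,s=np.cos(q[2]),np.sin(q[2]); return [q[0]+c*x-s*y,q[1]+s*x+c*y,5+z]
obs=[(fs,S(410,303),(23,32,19),0),(fs,S(490,322),(-23,32,19),0),(fs,S(412,328),(23,32,0),0),(fs,S(488,345),(-23,32,0),0),
(fd,D(237,210),(-23,32,19),0),(fd,D(312,180),(23,32,19),0),
(fs,S(462,131),(23,62,0),1),(fs,S(535,150),(-23,62,0),1),
(fd,D(386,178),(23,62,0),1),(fd,D(405,207),(23,62,19),1),(fd,D(320,225),(-23,62,19),1)]
res=lambda q:np.ravel([proj(f,pt(q,p,l))-np.array(u) for f,u,p,l in obs])
for y0 in (0,.3,-.3,3.14):
    s=LS(res,[400,-30,y0,1.8],loss='soft_l1');print(np.round(s.x,3),s.cost)
s=LS(res,[400,-30,0,1.8],loss='soft_l1');print(np.round(res(s.x).reshape(-1,2),1),'tip',pt(s.x,(0,62,19),1))
E
```

```text
S [644.3 -38.3   5. ]
S [427.  -54.9   5. ]
S [403.7 203.9   5. ]
S [623.1 221.5   5. ]
S [596.2 -35.1   5. ]
S [576.9 210.2   5. ]
D [624.1 219.9   5. ]
D [644.8 -38.1   5. ]
D [426.9 -57.9   5. ]
D [405.6 200.7   5. ]
D [575.6 213.4   5. ]
D [594.7 -35.3   5. ]
carrier S top [466.89970008 109.3914182   24.        ] [422.45519983  96.34210545  24.        ] bot [467.09117442 107.54565295   5.        ] [425.02277006  94.08423908   5.        ]
carrier D top [424.46304564  89.84998042  24.        ] [468.72648254 102.70705451  24.        ] bot [445.44928275  32.74258194   5.        ]
[ 455.037   69.028  125.922 -312.311] 5.356324587539712
[455.037  69.028  56.807 -73.55 ] 5.356324587542243
[ 4.55037e+02  6.90280e+01  2.58000e-01 -4.43500e+00] 5.356324587539559
[4.55037e+02 6.90280e+01 2.58000e-01 1.84800e+00] 5.3563245875407475
[[ 0.2 -1. ]
 [-0.2 -0.8]
 [-0.2 -0.7]
 [ 0.1  0.1]
 [-0.3 -1.1]
 [-0.2 -0.8]
 [ 0.6  0.6]
 [ 1.4  0.3]
 [-0.  -1.1]
 [-0.1 -1.2]
 [ 0.8  1.7]] tip [np.float64(471.6946109770058), np.float64(5.931155793392016), np.float64(78.42253572178663)]
```

```bash
cat >> h.py <<'E'
from scipy.spatial.transform import Rotation as Ro
C0=np.array([455.,69.]);YAW=.258
def car(x,y,c=C0,w=YAW):
    return [c[0]+np.cos(w)*x-np.sin(w)*y,c[1]+np.sin(w)*x+np.cos(w)*y]
def go(P,ang=None):
    o=r.get_obs();q=o['ee_rot'];R=Ro.from_quat([q[1],q[2],q[3],q[0]]).as_matrix()
    a=np.arctan2(R[1,1],R[0,1]); t=0 if ang is None else (a-ang+np.pi/2)%np.pi-np.pi/2
    print('shift',np.round(R.T@(np.array(P)-o['ee_pos']),1),'turn',round(t,3),'yang',round(a,3),'t',round(o['time_s'],2),'pos',np.round(o['ee_pos'],1))
E
python3 - <<'E'
from h import *
go([*car(0,-95),150],YAW)
E
```

```text
shift [-448.  -453.2   64.6] turn 0.899 yang 1.157 t 0.6 pos [251.3 572.2 214.6]
```

>>> {"name": "step_arm", "arguments": {
  "plan": [
    [-28,-28,0,0.11,255],
    [-56,-56,0,0.22,255],
    [-84,-84,0,0.33,255],
    [-112,-112,0,0.44,255],
    [-140,-140,0,0.55,255],
    [-168,-168,0,0.66,255],
    [-196,-196,0,0.77,255],
    [-224,-224,0,0.899,255]
  ],
  "newtons": 10
}}

```text
time_s: 1.27
ee_pos: [366.6, 275.4, 214.8]
ee_rot: [0.0, 0.611, 0.792, 0.0]
wrist_force: [1.0, -0.1, -0.7]
grip_width: 0.44
grasp_force: 0.0
```

```bash
python3 - <<'E'
from h import *
go([*car(0,-95),150],YAW)
E
```

```text
shift [-317.1   33.    64.8] turn -0.001 yang 0.257 t 1.27 pos [366.6 275.4 214.8]
```

>>> {"name": "step_arm", "arguments": {
  "plan": [
    [-40,4,8,0,255],
    [-80,8,16,0,255],
    [-120,12,24,0,255],
    [-160,16,32,0,255],
    [-200,20,40,0,255],
    [-240,25,48,0,255],
    [-280,29,56,0,255],
    [-316,33,65,0,255]
  ]
}}

```text
time_s: 1.93
ee_pos: [480.9, -22.0, 149.7]
ee_rot: [0.001, 0.609, 0.793, 0.0]
wrist_force: [1.1, 0.4, -0.2]
grip_width: 0.002
grasp_force: 0.0
```

```bash
python3 - <<'E'
from h import *
f=r.grab_frame('scene');save(f,'scene2.png')
g=r.grab_frame('wrist');save(g,'w2.png');print(g['mtx'],g['mount'])
cv2.imwrite('pics/both2.png',np.hstack([cv2.resize(f['img'][150:300,170:320],(400,400)),cv2.resize(g['img'],(400,300))[:, :].repeat(1,0) if 0 else cv2.copyMakeBorder(cv2.resize(g['img'],(400,300)),0,100,0,0,0)])[:,:,::-1])
go([*car(0,-95),70],YAW)
E
```

```text
[[325.1922621    0.         276.81218608]
 [  0.         325.1922621  207.90078113]
 [  0.           0.           1.        ]] [[ 5.32429615e-04 -9.68806289e-01 -2.47818667e-01  6.99079613e+01]
 [ 9.99999694e-01  3.73611498e-04  6.87891212e-04 -4.64492785e-01]
 [-5.73845429e-04 -2.47818957e-01  9.68806191e-01 -1.69037628e+02]
 [ 0.00000000e+00  0.00000000e+00  0.00000000e+00  1.00000000e+00]]
shift [ 1.4 -1.7 78.7] turn -0.0 yang 0.258 t 2.03 pos [481.2 -23.7 148.7]
```

View pics/both2.png

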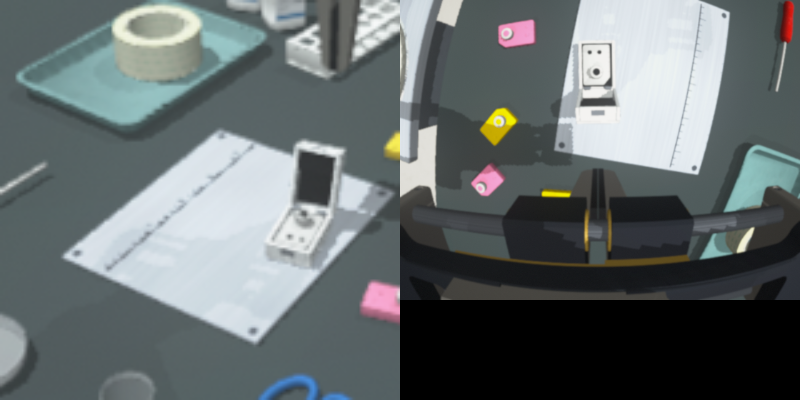

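>>> {"name": "step_arm", "arguments": {
  "plan": [
    [1,-2,38,0,255],
    [1,-2,70,0,255],
    [1,-2,79,0,255],
    [6,-2,79,0,255],
    [12,-2,79,0,255],
    [15,-2,79,0,255],
    [17,-2,79,0,255],
    [19,-2,79,0,255]
  ]
}}

```text
time_s: 2.7
ee_pos: [474.4, -1.3, 72.1]
ee_rot: [0.001, 0.608, 0.794, 0.001]
wrist_force: [1.3, -0.9, 1.1]
grip_width: 0.004
grasp_force: 0.9
```

>>> {"name": "step_arm", "arguments": {
  "plan": [
    [2,0,0,0,255],
    [4,0,0,0,255],
    [6,0,0,0,255],
    [8,0,0,0,255],
    [10,0,0,0,255],
    [12,0,0,0,255],
    [14,0,0,0,255],
    [17,0,0,0,255]
  ]
}}

```text
time_s: 3.37
ee_pos: [468.7, 14.8, 70.5]
ee_rot: [-0.0, 0.609, 0.793, -0.0]
wrist_force: [0.2, -1.3, 1.0]
grip_width: 0.005
grasp_force: 0.5
```

```bash
python3 - <<'E'
from h import *
f=r.grab_frame('scene');save(f,'scene3.png')
g=r.grab_frame('side')
cv2.imwrite('pics/both3.png',np.hstack([cv2.resize(f['img'][150:270,200:320],(400,400)),cv2.resize(g['img'][150:270,200:320],(400,400))])[:,:,::-1])
go([*car(0,-59),70],YAW);print(r.get_obs()['wrist_force'])
E
```

```text
shift [-3.4  0.6  0.5] turn 0.004 yang 0.262 t 3.47 pos [468.5  15.1  70.5]
[ 0.71333168  0.31413501 -0.23982169]
```

View pics/both3.png

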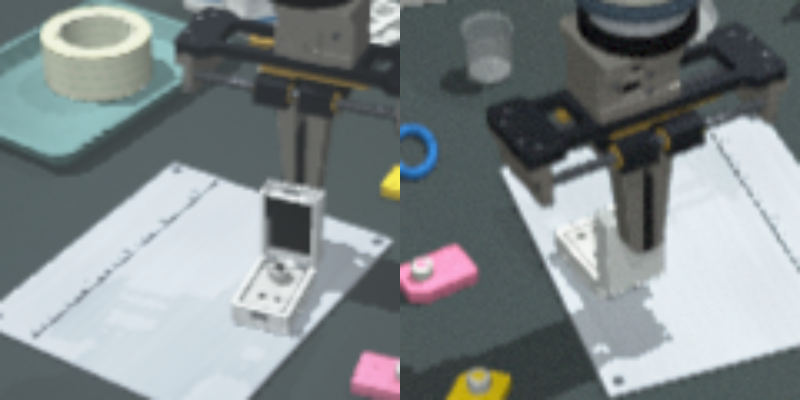

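>>> {"name": "step_arm", "arguments": {
  "plan": [
    [5,0,-2,0,255],
    [10,0,-3,0,255],
    [16,0,-3,0,255],
    [22,0,-3,0,255],
    [28,0,-2,0,255],
    [35,0,0,0,255],
    [41,0,3,0,255],
    [46,0,7,0,255]
  ]
}}

```text
time_s: 4.13
ee_pos: [456.8, 60.0, 63.4]
ee_rot: [0.0, 0.609, 0.794, 0.0]
wrist_force: [0.3, 0.4, 1.0]
grip_width: 0.006
grasp_force: 0.4
```

>>> {"name": "step_arm", "arguments": {
  "plan": [
    [5,0,4,0,255],
    [9,0,9,0,255],
    [12,0,13,0,255],
    [14,0,16,0,255],
    [16,0,19,0,255],
    [16,0,21,0,255],
    [16,0,21,0,255]
  ]
}}

```text
time_s: 4.72
ee_pos: [452.5, 74.9, 43.2]
ee_rot: [-0.0, 0.609, 0.793, -0.0]
wrist_force: [-4.6, 2.6, 15.3]
grip_width: 0.003
grasp_force: 7.4
```

```bash
python3 - <<'E'
from h import *
go([*car(0,6),43],YAW);print(r.get_obs()['wrist_force'])
E
```

```text
shift [-0.3  0.9  0.2] turn 0.004 yang 0.262 t 4.72 pos [452.5  74.9  43.2]
[-4.61427757  2.5966595  15.28206783]
```

>>> {"name": "step_arm", "arguments": {
  "plan": [
    [0,0,-10,0,255],
    [0,0,-40,0,255],
    [-15,0,-75,0,0],
    [-28,0,-100,0,0],
    [-28,0,-100,0,0],
    [-28,0,-100,0,0],
    [-28,0,-100,0,0]
  ]
}}

```text
time_s: 5.3
ee_pos: [459.5, 47.4, 142.0]
ee_rot: [-0.0, 0.609, 0.793, -0.0]
wrist_force: [0.2, 0.3, -1.2]
grip_width: 0.349
grasp_force: 0.0
```

```bash
python3 - <<'E'
from h import *
o=r.get_obs();g=r.grab_frame('wrist');
q=o['ee_rot'];R=Ro.from_quat([q[1],q[2],q[3],q[0]]).as_matrix();M=np.array(g['mount']);K=g['mtx']
def wp(X):
    c=np.linalg.inv(M)@np.append(R.T@(np.array(X)-o['ee_pos']),1);c=c[:3]
    th=np.arctan2(np.hypot(c[0],c[1]),c[2]);s=th/np.hypot(c[0],c[1])*K[0,0];return [K[0,2]+s*c[0],K[1,2]+s*c[1]]
im=g['img'][:,:,::-1].copy();raw=im.copy()
for z in (5,43):
    P=np.array([wp([*car(x,y),z]) for x,y in [(-23,-32),(23,-32),(23,32),(-23,32)]]);print(np.round(P,1))
    cv2.polylines(im,[np.round(P*1).astype(int)],True,(0,0,255) if z==43 else (255,0,0),1)
l=np.array([wp([586+a*-.079,88+a*.997,5]) for a in (-125,125)]);cv2.polylines(im,[np.round(l).astype(int)],False,(0,200,0),1)
p=np.array(wp([*car(0,0),43]));x0,y0=int(np.clip(p[0]-80,0,400)),int(np.clip(p[1]-80,0,260))
print(x0,y0)
c=lambda i:cv2.resize(i[y0:y0+160,x0:x0+160],(400,400),interpolation=cv2.INTER_CUBIC)
cv2.imwrite('pics/w4.png',np.hstack([c(raw),c(im)]))
go([*car(0,-22),26],YAW)
E
```

```text
[[254.7 209.5]
 [301.9 209.6]
 [303.2 143.6]
 [254.1 143.4]]
[[251.8 220.6]
 [305.2 220.8]
 [306.9 146.1]
 [251.  145.8]]
198 104
shift [ -0.3   1.8 115.5] turn 0.004 yang 0.262 t 5.35 pos [459.   47.6 141.5]
```

View pics/w4.png

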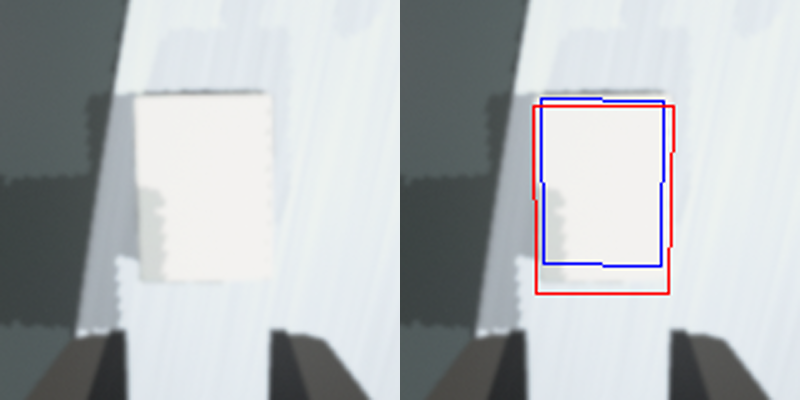

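The lid is shut: the crop shows a plain block with top-face corners at (135,95), (268,93), (272,280) and (140,282). That is about 4 mm further along carrier +y than predicted. Next I grip near the hinge end.

>>> {"name": "step_arm", "arguments": {
  "plan": [
    [6,2,0,0.004,0],
    [6,2,0,0.004,0],
    [6,2,35,0.004,0],
    [6,2,70,0.004,0],
    [6,2,105,0.004,0],
    [6,2,125,0.004,0],
    [6,2,134,0.004,0],
    [6,2,134,0.004,0]
  ]
}}

```text
time_s: 6.02
ee_pos: [458.1, 53.9, 6.7]
ee_rot: [-0.002, 0.61, 0.792, -0.002]
wrist_force: [-0.8, -0.2, 0.1]
grip_width: 0.961
grasp_force: 0.0
```

>>> {"name": "step_arm", "arguments": {
  "plan": [
    [0,0,0,0,255],
    [0,0,0,0,255],
    [0,0,0,0,255],
    [0,0,0,0,255],
    [0,0,0,0,255],
    [0,0,0,0,255]
  ],
  "newtons": 8
}}

```text
time_s: 6.52
ee_pos: [460.6, 53.9, 8.9]
ee_rot: [0.0, 0.61, 0.792, 0.0]
wrist_force: [-0.1, -0.2, -0.3]
grip_width: 0.577
grasp_force: 0.0
```

>>> {"name": "step_arm", "arguments": {
  "plan": [
    [0,0,0,0,255],
    [0,0,0,0,255],
    [0,0,0,0,255],
    [0,0,0,0,255],
    [0,0,0,0,255]
  ]
}}

```text
time_s: 6.93
ee_pos: [460.5, 53.8, 8.8]
ee_rot: [0.0, 0.61, 0.792, 0.0]
wrist_force: [-2.6, -0.2, 5.1]
grip_width: 0.505
grasp_force: 8.0
```

>>> {"name": "step_arm", "arguments": {
  "plan": [
    [3.4,0,-6.6,0,255],
    [7.7,0,-12.7,0,255],
    [12.8,0,-18.2,0,255],
    [18.5,0,-23,0,255],
    [24.8,0,-27,0,255],
    [31.5,0,-30.1,0,255],
    [31.5,0,-30.1,0,255]
  ]
}}

```text
time_s: 7.52
ee_pos: [452.3, 85.5, 39.4]
ee_rot: [0.0, 0.61, 0.792, 0.0]
wrist_force: [0.4, -0.5, -3.6]
grip_width: 0.504
grasp_force: 8.0
```

```bash
python3 - <<'E'
from h import *
f=r.grab_frame('scene');g=r.grab_frame('side')
cv2.imwrite('pics/both5.png',np.hstack([cv2.resize(f['img'][170:270,210:310],(400,400)),cv2.resize(g['img'][170:270,210:310],(400,400))])[:,:,::-1])
E
```

View pics/both5.png

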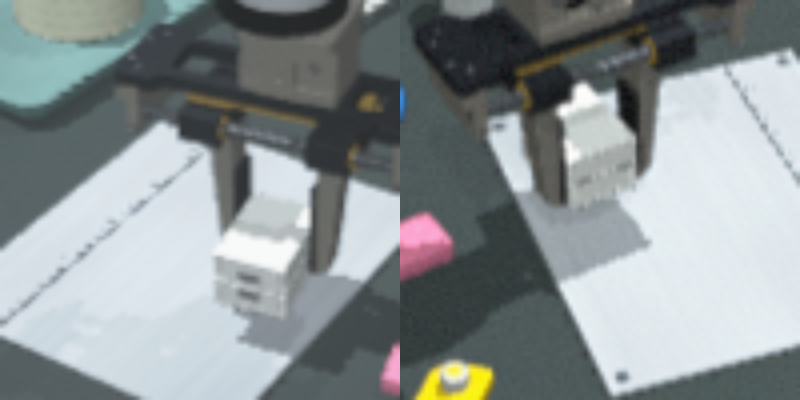

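The wrist reads about 4 N, the full weight, so the carrier was lifted level: 8 N of grip is too stiff to pivot. I'll set it back down and re-grip nearer the hinge end with less force.

>>> {"name": "step_arm", "arguments": {
  "plan": [
    [0,0,12,0,255],
    [0,0,22,0,255],
    [0,0,29,0,255],
    [0,0,31,0,255],
    [0,0,31,0,110],
    [0,0,31,0,110],
    [-5,0,31,0,110],
    [-5,0,31,0,110]
  ]
}}

```text
time_s: 8.28
ee_pos: [454.0, 79.0, 7.8]
ee_rot: [0.0, 0.61, 0.792, 0.0]
wrist_force: [0.1, -0.0, 0.2]
grip_width: 0.567
grasp_force: 0.0
```

>>> {"name": "step_arm", "arguments": {
  "plan": [
    [0,0,0,0,255],
    [0,0,0,0,255],
    [0,0,0,0,255],
    [0,0,0,0,255]
  ],
  "newtons": 3
}}

```text
time_s: 8.62
ee_pos: [453.7, 79.3, 7.8]
ee_rot: [0.0, 0.61, 0.792, 0.0]
wrist_force: [1.1, -2.7, 2.1]
grip_width: 0.498
grasp_force: 3.0
```

>>> {"name": "step_arm", "arguments": {
  "plan": [
    [1.5,0,-3.5,0,255],
    [3.2,0,-7,0,255],
    [5.3,0,-10.5,0,255],
    [7.6,0,-13.9,0,255],
    [7.6,0,-13.9,0,255],
    [7.6,0,-13.9,0,255]
  ]
}}

```text
time_s: 9.12
ee_pos: [451.8, 87.1, 21.9]
ee_rot: [0.0, 0.61, 0.792, 0.0]
wrist_force: [0.3, -0.2, -0.0]
grip_width: 0.503
grasp_force: 3.0
```

```bash
python3 - <<'E'
from h import *
f=r.grab_frame('scene');g=r.grab_frame('side')
print(r.get_obs()['wrist_force'],r.get_obs()['ft_torque'])
cv2.imwrite('pics/both6.png',np.hstack([cv2.resize(f['img'][190:270,230:310],(400,400)),cv2.resize(g['img'][170:250,220:300],(400,400))])[:,:,::-1])
E
```

```text
[ 0.16248071  0.4973913  -1.22584573] [0.0157468  0.07767221 0.00217508]
```

View pics/both6.png

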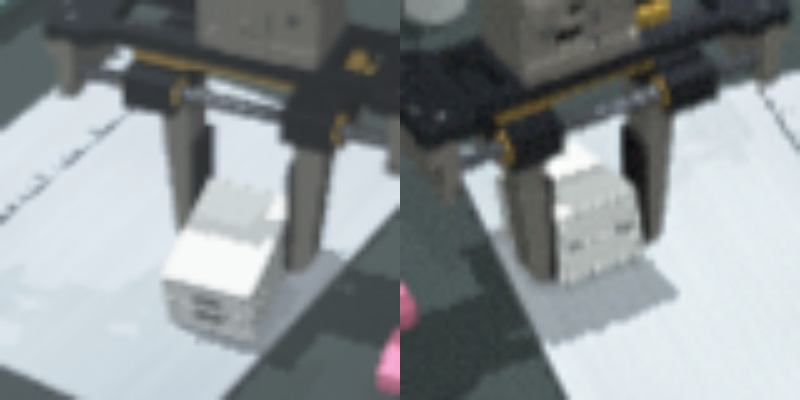

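>>> {"name": "step_arm", "arguments": {
  "plan": [
    [3.4,0,-4.3,0,255],
    [7,0,-8,0,255],
    [11,0,-11.6,0,255],
    [15.3,0,-14.7,0,255],
    [19.8,0,-17.4,0,255],
    [24.6,0,-19.8,0,255],
    [29.6,0,-21.7,0,255],
    [34.6,0,-23.3,0,255]
  ]
}}

```text
time_s: 9.88
ee_pos: [442.9, 120.8, 45.3]
ee_rot: [0.0, 0.61, 0.792, 0.0]
wrist_force: [-0.3, -0.9, 0.2]
grip_width: 0.498
grasp_force: 3.0
```

>>> {"name": "step_arm", "arguments": {
  "plan": [
    [5,0,-1,0,255],
    [10.5,0,-1.6,0,255],
    [16,0,-1.8,0,255],
    [21.2,0,-1.5,0,255],
    [26.5,0,-0.6,0,255],
    [31.6,0,0.6,0,255],
    [36.7,0,2.3,0,255],
    [36.7,0,2.3,0,255]
  ]
}}

```text
time_s: 10.55
ee_pos: [433.3, 156.7, 42.3]
ee_rot: [-0.0, 0.61, 0.792, 0.0]
wrist_force: [-0.4, 1.2, 0.8]
grip_width: 0.501
grasp_force: 3.0
```

```bash
cat >> h.py <<'E'
def hullmask(f,P):
    m=np.zeros(f['img'].shape[:2],np.uint8)
    h=cv2.convexHull(np.array([proj(f,p) for p in P],np.float32)); cv2.fillConvexPoly(m,np.round(h*16).astype(np.int32),1,cv2.LINE_8,4); return m>0
def block(G,ang,th,gy,gz):
    # G world grasp point; ang=dir of carrier x; th flip; (gy,gz) carrier coords of G
    cx=np.array([np.cos(ang),np.sin(ang),0]);cy=np.array([-np.sin(ang),np.cos(ang),0]);cz=np.array([0,0,1.])
    P=[]
    for x in(-23,23):
        for y in(-32,32):
            for z in(0,38):
                a,b=y-gy,z-gz
                P.append(G+x*cx+(a*np.cos(th)+b*np.sin(th))*cy+(-a*np.sin(th)+b*np.cos(th))*cz)
    return P
def fit(ths,gys,gzs):
    o=r.get_obs();q=o['ee_rot'];R=Ro.from_quat([q[1],q[2],q[3],q[0]]).as_matrix()
    G=o['ee_pos']+R@[0,0,-19.]; ang=np.arctan2(R[1,1],R[0,1])
    if R[:,0]@np.array([-np.sin(ang),np.cos(ang),0])<0: print('note tool x = -cy')
    D=[]
    for n in('scene','side'):
        f=r.grab_frame(n);L=r.regions_of(f,'carrier')+r.regions_of(f,'lid')
        m=np.zeros(f['img'].shape[:2],bool); pc=proj(f,G)
        for d in L:
            b=d['box']
            if d['p']>.4 and abs(b[0]+b[2]/2-pc[0])<30 and abs(b[1]+b[3]/2-pc[1])<30: m|=d['mask']
        D.append((f,m));print(n,[(round(d['p'],2),[round(v) for v in d['box']]) for d in L[:2]],m.sum())
    res=[]
    for t in ths:
        for gy in gys:
            for gz in gzs:
                s=0;P=block(G,ang,np.radians(t),gy,gz);lo=min(p[2] for p in P)
                for f,m in D:
                    h=hullmask(f,P); s+=(m&h).sum()/max(1,(m|h).sum())
                res.append((round(s,3),t,gy,gz,round(lo,1)))
    res.sort(reverse=True);print(res[:6]);print(o['wrist_force'],np.round(G,1),round(ang,3),round(o['time_s'],1))
E
python3 -c "
from h import *
fit(range(-10,111,10),range(-32,0,5),range(8,32,5))"
```

```text
scene [(0.77, [255, 235, 24, 34]), (0.74, [258, 240, 20, 26])] 595
side [(0.8, [233, 185, 22, 29]), (0.54, [232, 184, 20, 28])] 508
[(np.float64(1.525), 80, -22, 28, np.float64(3.2)), (np.float64(1.51), 90, -22, 23, np.float64(7.3)), (np.float64(1.509), 80, -27, 28, np.float64(-1.7)), (np.float64(1.506), 70, -22, 28, np.float64(0.9)), (np.float64(1.505), 90, -27, 23, np.float64(2.3)), (np.float64(1.499), 100, -27, 18, np.float64(-0.3))]
[-0.40982841  1.21680212  0.84096577] [433.3 156.7  61.3] 0.258 10.6
```

>>> {"name": "step_arm", "arguments": {
  "plan": [
    [0,0,1,0,255],
    [0,0,2,0,255],
    [0,0,2,0,255]
  ]
}}

```text
time_s: 11.1
ee_pos: [433.6, 155.7, 40.6]
ee_rot: [0.0, 0.61, 0.792, 0.0]
wrist_force: [-0.5, 1.2, 2.0]
grip_width: 0.499
grasp_force: 3.0
```

```bash
python3 - <<'E'
from h import *
f=r.grab_frame('scene');g=r.grab_frame('side')
print(r.get_obs()['wrist_force'],r.get_obs()['ee_pos'])
cv2.imwrite('pics/both7.png',np.hstack([cv2.resize(f['img'][200:280,220:300],(400,400)),cv2.resize(g['img'][160:240,205:285],(400,400))])[:,:,::-1])
E
```

```text
[0.02470333 1.30997395 2.60854783] [433.61489276 155.71687202  40.61400175]
```

View pics/both7.png

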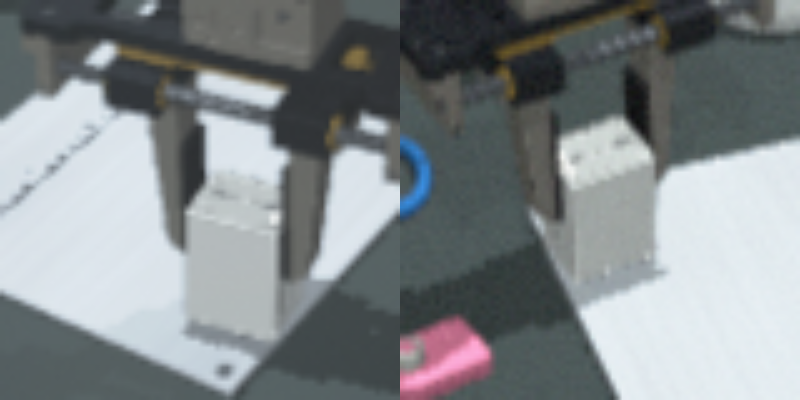

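The carrier stands on its free-end face with the lid shut; the block is at (235,260) in the left crop and (610,210) in the right. I'll grip firmly, carry it back over the plate and square it to the line.

>>> {"name": "step_arm", "arguments": {
  "plan": [
    [0,0,0,0,255],
    [0,0,0,0,255],
    [0,0,-10,0,255],
    [-15,0,-15,0,255],
    [-40,0,-15,0.06,255],
    [-70,0,-15,0.12,255],
    [-100,1,-15,0.179,255],
    [-130,1,-15,0.179,255]
  ],
  "newtons": 25
}}

```text
time_s: 11.87
ee_pos: [467.2, 29.0, 55.9]
ee_rot: [-0.0, 0.68, 0.733, -0.0]
wrist_force: [1.0, 0.2, -3.5]
grip_width: 0.498
grasp_force: 25.0
```

```bash
python3 -c "
from h import *
fit(range(60,101,5),range(-32,-14,3),range(10,32,3))
go([475,5,40.5],.079)"
```

```text
scene [(0.72, [278, 201, 20, 31]), (0.83, [275, 203, 23, 28])] 532
side [(0.96, [256, 209, 27, 33]), (0.66, [267, 207, 14, 8])] 638
[(np.float64(1.651), 80, -23, 25, np.float64(16.4)), (np.float64(1.644), 90, -23, 19, np.float64(19.9)), (np.float64(1.639), 85, -23, 22, np.float64(18.2)), (np.float64(1.631), 75, -20, 28, np.float64(17.4)), (np.float64(1.63), 95, -23, 19, np.float64(18.4)), (np.float64(1.626), 90, -23, 22, np.float64(19.9))]
[ 1.03906328  0.17433424 -3.51633691] [467.2  29.   74.9] 0.076 11.9
shift [-26.3   6.1  15.1] turn 0.0 yang 0.079 t 12.17 pos [466.9  30.7  55.6]
```

>>> {"name": "step_arm", "arguments": {
  "plan": [
    [-15,3,0,0,255],
    [-26,6,6,0,255],
    [-26,6,12,0,255],
    [-26,6,14,0,255],
    [-26,6,15,0,255],
    [-26,6,15,0,255]
  ]
}}

```text
time_s: 12.67
ee_pos: [475.1, 5.3, 40.3]
ee_rot: [-0.0, 0.678, 0.735, -0.0]
wrist_force: [-0.8, -1.0, -2.3]
grip_width: 0.503
grasp_force: 25.0
```

>>> {"name": "step_arm", "arguments": {
  "plan": [
    [0,0,0,0,255],
    [0,0,1,0,255],
    [0,0,2,0,255],
    [0,0,3,0,255],
    [0,0,3,0,255]
  ],
  "newtons": 3
}}

```text
time_s: 13.08
ee_pos: [475.2, 5.0, 37.4]
ee_rot: [-0.0, 0.679, 0.734, -0.0]
wrist_force: [-2.7, 1.7, 2.2]
grip_width: 0.5
grasp_force: 3.0
```

>>> {"name": "step_arm", "arguments": {
  "plan": [
    [2,0,0,0,255],
    [4,0,0,0,255],
    [6,0,0,0,255],
    [8,0,0,0,255],
    [10,0,0,0,255],
    [12,0,0,0,255],
    [14,0,0,0,255],
    [16,0,0,0,255]
  ]
}}

```text
time_s: 13.75
ee_pos: [474.4, 21.0, 37.6]
ee_rot: [0.0, 0.679, 0.734, 0.0]
wrist_force: [0.3, -0.5, -4.1]
grip_width: 0.504
grasp_force: 3.0
```

```bash
python3 -c "
from h import *
fit(range(70,131,5),range(-32,-14,3),range(13,29,3))"
```

```text
scene [(0.76, [276, 205, 23, 30]), (0.66, [275, 205, 21, 28])] 476
side [(0.71, [260, 214, 25, 33]), (0.6, [264, 214, 20, 26])] 633
[(np.float64(1.579), 100, -20, 16, np.float64(1.5)), (np.float64(1.576), 90, -20, 19, np.float64(4.6)), (np.float64(1.574), 85, -20, 22, np.float64(2.9)), (np.float64(1.572), 95, -20, 19, np.float64(3.1)), (np.float64(1.567), 80, -20, 25, np.float64(1.0)), (np.float64(1.564), 90, -20, 22, np.float64(4.6))]
[ 0.31364593 -0.54712549 -4.14381572] [474.4  21.   56.6] 0.079 13.8
```

```bash
python3 -c "
from h import *
f=r.grab_frame('scene');g=r.grab_frame('side')
for c in (f,g):
  for k in ('part','vial_rack'):
    for d in r.regions_of(c,k):
        b=d['box'];print(k,round(d['p'],2),[np.round(onz(c,(b[0]+b[2]*u,b[1]+b[3]*v),5)[:2]).tolist() for u,v in((.5,.5),(0,.5),(1,.5),(.5,0),(.5,1))])
go([480,-78,60])
"
```

```text
part 0.86 [[325.0, 97.0], [346.0, 113.0], [303.0, 81.0], [338.0, 76.0], [312.0, 118.0]]
part 0.67 [[336.0, -41.0], [359.0, -24.0], [313.0, -59.0], [345.0, -57.0], [327.0, -26.0]]
part 0.59 [[335.0, -133.0], [363.0, -112.0], [307.0, -154.0], [356.0, -173.0], [316.0, -95.0]]
part 0.43 [[452.0, -131.0], [479.0, -110.0], [425.0, -151.0], [468.0, -157.0], [437.0, -106.0]]
part 0.23 [[499.0, -4.0], [519.0, 11.0], [478.0, -19.0], [543.0, -65.0], [459.0, 51.0]]
vial_rack 0.51 [[630.0, -348.0], [649.0, -333.0], [610.0, -363.0], [674.0, -417.0], [589.0, -285.0]]
vial_rack 0.43 [[583.0, 358.0], [620.0, 386.0], [545.0, 330.0], [623.0, 324.0], [545.0, 390.0]]
part 0.94 [[452.0, -133.0], [419.0, -123.0], [485.0, -142.0], [463.0, -96.0], [442.0, -167.0]]
part 0.7 [[329.0, -133.0], [303.0, -126.0], [355.0, -141.0], [336.0, -99.0], [323.0, -166.0]]
part 0.62 [[340.0, -44.0], [317.0, -38.0], [362.0, -51.0], [346.0, -10.0], [333.0, -77.0]]
part 0.52 [[333.0, 104.0], [309.0, 110.0], [357.0, 97.0], [340.0, 141.0], [327.0, 68.0]]
vial_rack 0.93 [[657.0, -285.0], [596.0, -268.0], [717.0, -302.0], [703.0, -192.0], [616.0, -366.0]]
shift [-99.   -2.2 -22.3] turn 0 yang 0.079 t 14.35 pos [474.4  20.8  37.7]
```

>>> {"name": "step_arm", "arguments": {
  "plan": [
    [0,0,0,0,255],
    [0,0,0,0,255],
    [0,0,-12,0,255],
    [-20,15,-20,0,255],
    [-45,35,-20,0,255],
    [-72,57,-20,0,255],
    [-99,78,-20,0,255],
    [-99,78,-20,0,255]
  ],
  "newtons": 20
}}

```text
time_s: 15.02
ee_pos: [565.2, -75.9, 58.1]
ee_rot: [0.003, 0.679, 0.734, 0.001]
wrist_force: [1.4, -0.2, -3.3]
grip_width: 0.498
grasp_force: 20.0
```

```bash
python3 - <<'E'
from h import *
o=r.get_obs();print(o['ee_pos'],o['wrist_force'])
fit(range(70,111,5),range(-29,-14,3),range(13,29,3))
f=r.grab_frame('scene');g=r.grab_frame('side');G=o['ee_pos']
def c(f):
    u,v=proj(f,G).astype(int);x,y=max(0,u-45),max(0,v-40);return cv2.resize(f['img'][y:y+90,x:x+90],(400,400),interpolation=cv2.INTER_CUBIC)
cv2.imwrite('pics/both8.png',np.hstack([c(f),c(g)])[:,:,::-1])
E
```

```text
[565.22745738 -75.87653066  58.1278597 ] [ 1.41949115 -0.19282013 -3.27314041]
scene [(0.89, [272, 172, 19, 30])] 435
side [(0.74, [308, 228, 28, 33])] 631
[(np.float64(1.487), 80, -20, 22, np.float64(22.1)), (np.float64(1.481), 85, -20, 22, np.float64(23.4)), (np.float64(1.48), 75, -20, 22, np.float64(21.2)), (np.float64(1.478), 75, -17, 25, np.float64(23.3)), (np.float64(1.472), 80, -17, 22, np.float64(25.1)), (np.float64(1.47), 75, -17, 22, np.float64(24.1))]
[ 1.41949115 -0.19282013 -3.27314041] [565.1 -75.8  77.1] 0.078 15.0
```

View pics/both8.png

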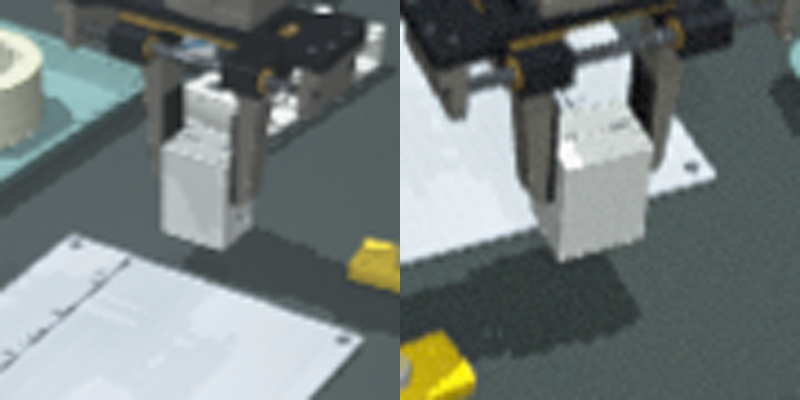

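>>> {"name": "step_arm", "arguments": {
  "plan": [
    [0,0,8,0,255],
    [0,0,14,0,255],
    [0,0,18,0,255],
    [0,0,20,0,255],
    [0,0,20,0,255]
  ],
  "newtons": 8
}}

```text
time_s: 15.83
ee_pos: [559.4, -71.6, 36.7]
ee_rot: [-0.001, 0.679, 0.735, -0.0]
wrist_force: [-0.3, 0.1, -3.3]
grip_width: 0.499
grasp_force: 8.0
```

>>> {"name": "step_arm", "arguments": {
  "plan": [
    [0,0,1,0,255],
    [0,0,2,0,255],
    [0,0,3,0,255],
    [0,0,4,0,255],
    [0,0,4,0,255]
  ]
}}

```text
time_s: 16.25
ee_pos: [559.9, -71.8, 33.5]
ee_rot: [-0.0, 0.679, 0.734, -0.0]
wrist_force: [0.1, 0.3, -3.7]
grip_width: 0.497
grasp_force: 8.0
```

>>> {"name": "step_arm", "arguments": {
  "plan": [
    [0,0,1,0,255],
    [0,0,2,0,255],
    [0,0,3,0,255],
    [0,0,3,0,255]
  ]
}}

```text
time_s: 16.58
ee_pos: [560.1, -71.6, 31.5]
ee_rot: [0.0, 0.679, 0.734, 0.0]
wrist_force: [-2.5, 1.0, 8.1]
grip_width: 0.501
grasp_force: 8.0
```

>>> {"name": "step_arm", "arguments": {
  "plan": [
    [0,0,-1.5,0,255],
    [4,0,-1.5,0,255],
    [8,0,-1.5,0,255],
    [11,0,-1.5,0,255],
    [14,0,-1.5,0,255],
    [17,0,-2.2,0,255],
    [20,0,-3,0,255],
    [23,0,-3.5,0,255]
  ]
}}

```text
time_s: 17.25
ee_pos: [558.2, -48.7, 34.1]
ee_rot: [0.0, 0.679, 0.735, -0.0]
wrist_force: [1.0, -3.8, -0.5]
grip_width: 0.501
grasp_force: 8.0
```

>>> {"name": "step_arm", "arguments": {
  "plan": [
    [3,0,-0.5,0,255],
    [6,0,-0.6,0,255],
    [9,0,-0.7,0,255],
    [12,0,-0.7,0,255],
    [15,0,-0.4,0,255],
    [18,0,0.5,0,255],
    [21,0,1.5,0,255],
    [24,0,3,0,255]
  ]
}}

```text
time_s: 17.92
ee_pos: [556.5, -24.4, 31.3]
ee_rot: [0.0, 0.679, 0.734, 0.0]
wrist_force: [-0.6, -2.5, 1.5]
grip_width: 0.503
grasp_force: 8.0
```

```bash
python3 -c "
from h import *
fit(range(80,156,5),range(-23,-16,3),(19,22,25))"
```

```text
scene [(0.66, [265, 185, 24, 27]), (0.3, [288, 149, 34, 18])] 256
side [(0.77, [307, 226, 23, 33]), (0.5, [306, 244, 6, 10])] 661
[(np.float64(1.457), 135, -23, 19, np.float64(-2.1)), (np.float64(1.425), 135, -23, 22, np.float64(0.1)), (np.float64(1.425), 130, -23, 22, np.float64(-2.1)), (np.float64(1.407), 140, -23, 19, np.float64(0.4)), (np.float64(1.406), 135, -20, 19, np.float64(0.1)), (np.float64(1.406), 130, -20, 22, np.float64(0.2))]
[-0.59177843 -2.47753842  1.51952038] [556.5 -24.5  50.3] 0.079 17.9
```

>>> {"name": "step_arm", "arguments": {
  "plan": [
    [0,0,0,0,255],
    [0,0,0,0,255],
    [0,0,-10,0,255],
    [5,-5,-20,0,255],
    [25,-25,-20,0,255],
    [45,-45,-20,0,255],
    [65,-65,-20,0,255],
    [70,-71,-20,0,255]
  ],
  "newtons": 20
}}

```text
time_s: 18.88
ee_pos: [476.0, 41.0, 51.7]
ee_rot: [-0.001, 0.678, 0.735, -0.001]
wrist_force: [-0.4, -0.3, -4.3]
grip_width: 0.497
grasp_force: 20.0
```

>>> {"name": "step_arm", "arguments": {
  "plan": [
    [0,0,6,0,255],
    [0,0,11,0,255],
    [0,0,14,0,255],
    [0,0,15,0,255],
    [0,0,15,0,255]
  ]
}}

```text
time_s: 19.3
ee_pos: [480.4, 38.8, 35.7]
ee_rot: [-0.0, 0.679, 0.734, -0.0]
wrist_force: [0.1, 0.3, -3.2]
grip_width: 0.502
grasp_force: 20.0
```

```bash
python3 -c "
from h import *
fit(range(110,156,5),range(-23,-16,3),(19,22,25))"
```

```text
scene [(0.52, [270, 204, 15, 24]), (0.63, [270, 210, 23, 18])] 270
side [(0.94, [265, 214, 28, 31])] 625
[(np.float64(1.412), 135, -23, 22, np.float64(4.5)), (np.float64(1.405), 130, -20, 25, np.float64(6.5)), (np.float64(1.385), 135, -23, 25, np.float64(6.6)), (np.float64(1.381), 135, -20, 22, np.float64(6.6)), (np.float64(1.381), 130, -20, 22, np.float64(4.5)), (np.float64(1.371), 130, -23, 25, np.float64(4.2))]
[ 0.07042037  0.26350351 -3.22357319] [480.4  38.8  54.7] 0.078 19.3
```

>>> {"name": "step_arm", "arguments": {
  "plan": [
    [0,0,0,0,255],
    [0,0,1.5,0,255],
    [4,0,4,0,255],
    [8,0,6.2,0,255],
    [11.7,0,9,0,255],
    [15.1,0,12.3,0,255],
    [15.1,0,12.3,0,255]
  ],
  "newtons": 4
}}

```text
time_s: 20.18
ee_pos: [478.8, 55.2, 23.2]
ee_rot: [-0.0, 0.678, 0.735, 0.0]
wrist_force: [0.2, 1.0, -1.8]
grip_width: 0.501
grasp_force: 4.0
```

```bash
python3 -c "
from h import *
fit(range(115,181,5),(-26,-23,-20,-17,-14),(16,19,22,25))"
```

```text
scene [(0.82, [268, 213, 28, 18]), (0.63, [267, 219, 17, 10])] 254
side [(0.66, [262, 210, 27, 32]), (0.59, [232, 187, 119, 84])] 5150
[(np.float64(0.674), 140, -14, 25, np.float64(2.7)), (np.float64(0.673), 145, -14, 25, np.float64(5.2)), (np.float64(0.67), 145, -17, 25, np.float64(3.5)), (np.float64(0.663), 145, -20, 25, np.float64(1.8)), (np.float64(0.661), 140, -17, 25, np.float64(0.8)), (np.float64(0.652), 140, -20, 25, np.float64(-1.1))]
[ 0.1682103   0.99474521 -1.84704428] [478.8  55.2  42.2] 0.08 20.2
```

>>> {"name": "step_arm", "arguments": {
  "plan": [
    [3,0,3.5,0,255],
    [6,0,7.2,0,255],
    [8.4,0,11.2,0,255],
    [10.5,0,15.3,0,255],
    [10.5,0,15.3,0,255],
    [10.5,0,15.3,0,255]
  ],
  "newtons": 3
}}

```text
time_s: 20.98
ee_pos: [477.7, 65.0, 8.0]
ee_rot: [-0.0, 0.678, 0.735, -0.0]
wrist_force: [-0.2, 0.3, -1.1]
grip_width: 0.501
grasp_force: 3.0
```

```bash
sed -i "s/and d\['mask'\]//; s/if d\['p'\]>.4 and/if d['p']>.4 and b[2]<50 and/" h.py; python3 -c "
from h import *
fit(range(130,191,5),(-26,-23,-20,-17,-14),(16,19,22,25))"
```

```text
scene [(0.61, [266, 217, 27, 25]), (0.64, [263, 226, 31, 14])] 304
side [(0.67, [260, 211, 26, 30]), (0.62, [268, 236, 22, 8])] 650
[(np.float64(1.397), 150, -17, 25, np.float64(-8.7)), (np.float64(1.396), 155, -17, 25, np.float64(-5.4)), (np.float64(1.39), 160, -20, 25, np.float64(-3.0)), (np.float64(1.38), 165, -20, 25, np.float64(1.0)), (np.float64(1.376), 155, -20, 25, np.float64(-6.7)), (np.float64(1.374), 160, -17, 25, np.float64(-1.9))]
[-0.17357463  0.26273595 -1.09702362] [477.7  65.   27. ] 0.08 21.0
```

>>> {"name": "step_arm", "arguments": {
  "plan": [
    [0.5,0,1,0,255],
    [1,0,2,0,255],
    [1,0,2.5,0,255],
    [1,0,2.5,0,255]
  ]
}}

```text
time_s: 21.62
ee_pos: [477.8, 65.9, 5.9]
ee_rot: [-0.0, 0.679, 0.734, -0.0]
wrist_force: [-1.2, 1.1, -0.8]
grip_width: 0.5
grasp_force: 3.0
```

>>> {"name": "step_arm", "arguments": {
  "plan": [
    [0,0,0,0,126],
    [0,0,0,0,123],
    [0,0,0,0,120],
    [0,0,0,0,116],
    [0,0,0,0,110],
    [0,0,0,0,100],
    [0,0,0,0,90]
  ]
}}

```text
time_s: 22.2
ee_pos: [477.9, 65.8, 6.0]
ee_rot: [0.0, 0.679, 0.734, 0.0]
wrist_force: [0.4, 0.6, 0.2]
grip_width: 0.643
grasp_force: 0.0
```

>>> {"name": "step_arm", "arguments": {
  "plan": [
    [-5,0,-1,0,90],
    [-10,0,-1,0,90],
    [-15,0,-1,0,90],
    [-19,0,-1,0,90],
    [-19,0,-1,0,255],
    [-19,0,-1,0,255],
    [-19,0,-1,0,255],
    [-19,0,-1,0,255]
  ],
  "newtons": 20
}}

```text
time_s: 22.87
ee_pos: [479.3, 46.7, 7.0]
ee_rot: [0.0, 0.679, 0.735, -0.0]
wrist_force: [0.7, -2.6, -0.1]
grip_width: 0.501
grasp_force: 20.0
```

>>> {"name": "step_arm", "arguments": {
  "plan": [
    [0,0,0,0,255],
    [0,0,0,0,255],
    [0,0,-6,0,255],
    [5,12,-6,0,255],
    [10,27,-6,0,255],
    [15,42,-6,0,255],
    [20,54,-6,0,255],
    [25,66,-6,0,255]
  ]
}}

```text
time_s: 23.53
ee_pos: [543.5, 77.6, 13.1]
ee_rot: [-0.0, 0.679, 0.734, -0.0]
wrist_force: [0.5, -0.7, -3.9]
grip_width: 0.502
grasp_force: 20.0
```

>>> {"name": "step_arm", "arguments": {
  "plan": [
    [4,10,0,0,255],
    [7,18,0,0,255],
    [7,18,3,0,255],
    [7,18,5,0,255],
    [7,18,6,0,255],
    [7,18,6,0,255],
    [7,18,6,0,255]
  ]
}}

```text
time_s: 24.12
ee_pos: [559.8, 85.3, 7.0]
ee_rot: [-0.0, 0.679, 0.734, -0.0]
wrist_force: [-1.9, 1.3, 0.4]
grip_width: 0.498
grasp_force: 20.0
```

```bash
python3 -c "
from h import *
fit((160,170,175,180,185,190),range(-12,13,3),(16,18,20))"
```

```text
scene [(0.74, [233, 211, 20, 28]), (0.54, [232, 228, 20, 11])] 389
side [(0.73, [289, 197, 26, 31]), (0.68, [293, 220, 22, 7])] 498
[(np.float64(1.364), 185, 0, 18, np.float64(3.3)), (np.float64(1.362), 180, 0, 16, np.float64(4.0)), (np.float64(1.358), 190, 0, 16, np.float64(-1.2)), (np.float64(1.355), 180, 3, 16, np.float64(4.0)), (np.float64(1.353), 190, 3, 16, np.float64(-1.8)), (np.float64(1.352), 185, 3, 16, np.float64(1.0))]
[-1.91515394  1.32302142  0.41464676] [559.8  85.3  26. ] 0.079 24.1
```

>>> {"name": "step_arm", "arguments": {
  "plan": [
    [0,0,0,0,110],
    [0,0,0,0,80],
    [0,0,0,0,60],
    [0,0,-30,0,40],
    [0,0,-65,0,40],
    [-20,0,-100,0,40],
    [-45,0,-110,0,40],
    [-45,0,-110,0,40]
  ]
}}

```text
time_s: 25.08
ee_pos: [567.0, 38.0, 120.7]
ee_rot: [0.003, 0.679, 0.734, 0.002]
wrist_force: [0.8, -0.8, 1.0]
grip_width: 0.84
grasp_force: 0.0
```

```bash
cat >> h.py <<'E'
def wrist():
    o=r.get_obs();g=r.grab_frame('wrist')
    q=o['ee_rot'];R=Ro.from_quat([q[1],q[2],q[3],q[0]]).as_matrix();M=np.array(g['mount']);K=g['mtx']
    def wz(uv,z):
        d=(np.array(uv)-[K[0,2],K[1,2]])/K[0,0];th=np.hypot(*d);c=np.array([*(d/th*np.sin(th)),np.cos(th)])
        w=R@M[:3,:3]@c;C=o['ee_pos']+R@M[:3,3];return C+w*(z-C[2])/w[2]
    def wp(X):
        c=np.linalg.inv(M)@np.append(R.T@(np.array(X)-o['ee_pos']),1);c=c[:3]
        th=np.arctan2(np.hypot(c[0],c[1]),c[2]);s=th/np.hypot(c[0],c[1])*K[0,0];return np.array([K[0,2]+s*c[0],K[1,2]+s*c[1]])
    return o,g,wz,wp
E
python3 - <<'E'
from h import *
o,g,wz,wp=wrist();im=g['img'][:,:,::-1]
p=wp([563,86,20]).astype(int);x0,y0=np.clip(p-[100,75],0,[360,270]);print(x0,y0,o['ee_pos'])
cv2.imwrite('pics/w9.png',cv2.resize(im[y0:y0+150,x0:x0+200],(800,600),interpolation=cv2.INTER_CUBIC))
E
```

```text
176 77 [567.04588084  37.98281232 120.67639822]
```

View pics/w9.png

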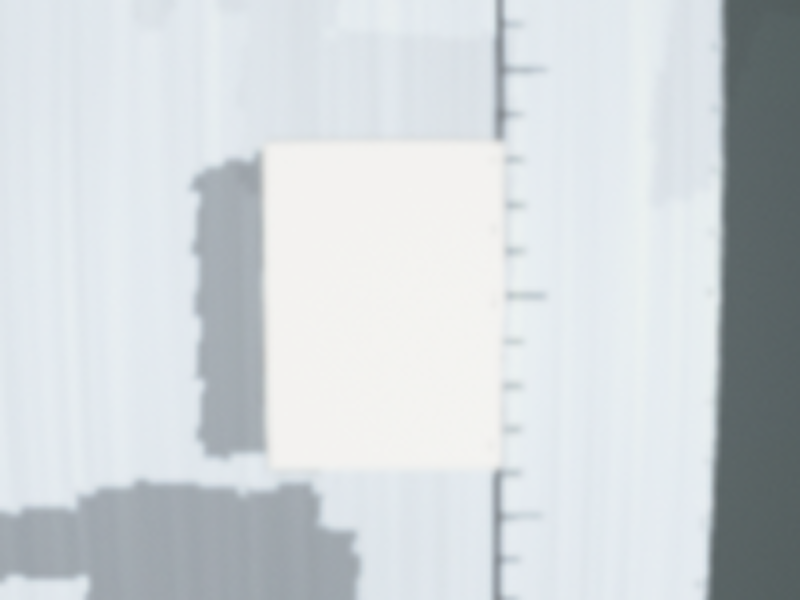

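The carrier lies flat and closed: its top face spans crop (263,142) to (503,467), and the line is at column 500 at the top and 497 at the bottom. Next I measure the gap with the heights allowed for.

```bash
cat > m.py <<'E'
from h import *
o,g,wz,wp=wrist();n=np.array([.997,.079]);gray=cv2.cvtColor(g['img'],cv2.COLOR_RGB2GRAY).astype(float)
print(np.round(o['ee_pos'],1),np.round(o['qd'],3).max())
S=lambda x,y:(176+(x+.5)/4-.5,77+(y+.5)/4-.5)
for nm,p,z in [('line',(500,70),5),('line',(496.5,530),5),('R',(503,155),43),('R',(499,455),43),('L',(264,155),43),('L',(269,455),43),('T',(380,142),43),('B',(380,467),43)]:
    X=wz(S(*p),z);print(nm,np.round(X,1),'s',round(n@X[:2],1))
E
python3 m.py
```

```text
[565.7  39.2 118.8] 0.037
line [578.6 138.7   5. ] s 587.8
line [586.7  37.1   5. ] s 587.9
R [577.8 118.6  43. ] s 585.5
R [582.1  61.6  43. ] s 585.2
L [533.4 115.3  43. ] s 540.9
L [538.   58.2  43. ] s 541.0
T [554.8 119.2  43. ] s 562.6
B [559.5  57.4  43. ] s 562.3
```

>>> {"name": "step_arm", "arguments": {
  "plan": [
    [0,10,0,0,40],
    [0,23,0,0,40],
    [0,23,0,0,40],
    [0,23,0,0,40],
    [0,23,0,0,40],
    [0,23,0,0,40]
  ]
}}

```text
time_s: 25.68
ee_pos: [586.2, 42.7, 116.3]
ee_rot: [-0.001, 0.678, 0.735, -0.001]
wrist_force: [0.1, -0.8, 0.3]
grip_width: 0.844
grasp_force: 0.0
```

```bash
cat > m2.py <<'E'
from h import *
o,g,wz,wp=wrist();n=np.array([.997,.079]);G=g['img'].astype(float)
print(np.round(o['ee_pos'],1))
mid=np.array([560.,85.3]);cy=np.array([-.079,.997])
for off in (-55,-45,45,55):   # line outside the block
    X=mid+off*cy+(590-n@mid)*n; u,v=wp([*X,5]); v=int(round(v)); row=G[v-1:v+2].mean(0).mean(1)
    c=np.arange(int(u)-14,int(u)+15); d=np.median(row[c])-row[c]; k=d.argmax();w=np.clip(d[k-2:k+3],0,None);uu=(c[k-2:k+3]*w).sum()/w.sum()
    print('line',off,round(uu,2),v,'depth',round(d[k]),'s',round(n@wz((uu,v),5)[:2],2))
for side in (23,-23):
  for off in (-20,-5,10,22):
    X=mid+off*cy+side*n;u,v=wp([*X,43]);v=int(round(v));row=G[v-1:v+2].mean(0); b=row[:,0]-row[:,2]
    c=np.arange(int(u)-8,int(u)+9);e=np.abs(np.diff(b[c]));k=e.argmax();w=e[max(0,k-2):k+3];uu=((c[:-1]+.5)[max(0,k-2):k+3]*w).sum()/w.sum()
    print('edge',side,off,round(uu,2),v,round(e[k]),'s',round(n@wz((uu,v),43)[:2],2))
E
python3 m2.py
```

```text
[586.2  42.7 116.3]
line -55 nan 217 depth 67 s nan
line -45 279.39 206 depth 70 s 589.56
line 45 279.31 104 depth 66 s 589.31
line 55 279.18 92 depth 80 s 589.19
edge 23 -20 277.27 187 8 s 587.63
edge 23 -5 277.26 167 7 s 587.61
edge 23 10 277.46 147 7 s 587.74
edge 23 22 277.2 131 7 s 587.53
edge -23 -20 217.35 187 8 s 541.72
edge -23 -5 216.52 167 8 s 541.59
edge -23 10 216.21 148 7 s 541.74
edge -23 22 215.7 132 7 s 541.59m2.py:7: RuntimeWarning: invalid value encountered in scalar divide
  c=np.arange(int(u)-14,int(u)+15); d=np.median(row[c])-row[c]; k=d.argmax();w=np.clip(d[k-2:k+3],0,None);uu=(c[k-2:k+3]*w).sum()/w.sum()
```

>>> {"name": "step_arm", "arguments": {
  "plan": [
    [20,-12,20,0,40],
    [40,-23,50,0,40],
    [44.5,-23,80,0,60],
    [44.5,-23,100,0,80],
    [44.5,-23,109,0,80],
    [44.5,-23,109,0,80]
  ]
}}

```text
time_s: 26.23
ee_pos: [559.2, 84.9, 6.8]
ee_rot: [-0.001, 0.679, 0.735, -0.001]
wrist_force: [0.6, 0.6, 0.4]
grip_width: 0.685
grasp_force: 0.0
```

>>> {"name": "step_arm", "arguments": {
  "plan": [
    [0,0,0,0,255],
    [0,0,0,0,255],
    [0,0,0,0,255],
    [0,0,0,0,255],
    [0,0,0,0,255],
    [0,0,0,0,255]
  ],
  "newtons": 8
}}

```text
time_s: 26.73
ee_pos: [560.9, 84.8, 8.6]
ee_rot: [0.0, 0.679, 0.734, 0.0]
wrist_force: [-1.9, -1.4, 6.6]
grip_width: 0.501
grasp_force: 8.0
```

```bash
python3 -c "
from h import *
o=r.get_obs();print(o['ee_pos'],.997*o['ee_pos'][0]+.079*o['ee_pos'][1],o['grip_width'],o['grasp_force'],o['wrist_force'])"
```

```text
[560.92043027  84.78695094   8.63026749] 565.9358381004226 0.500717155324175 8.000851375982165 [-1.85419867 -1.41225157  6.64047156]
```

>>> {"name": "step_arm", "arguments": {
  "plan": [
    [0,0.4,0,0,255],
    [0,0.7,0,0,255],
    [0,0.7,0,0,255],
    [0,0.7,0,0,115],
    [0,0.7,0,0,90],
    [0,0.7,0,0,60],
    [0,0.7,-1,0,60]
  ]
}}

```text
time_s: 27.32
ee_pos: [561.3, 85.0, 8.9]
ee_rot: [-0.0, 0.679, 0.734, 0.0]
wrist_force: [-0.9, 1.0, 1.1]
grip_width: 0.743
grasp_force: 0.0
```

>>> {"name": "step_arm", "arguments": {
  "plan": [
    [0,0,-30,0,40],
    [0,0,-65,0,40],
    [-22,12,-95,0,40],
    [-45,22,-108,0,40],
    [-45,22,-108,0,40],
    [-45,22,-108,0,40],
    [-45,22,-108,0,40],
    [-45,22,-108,0,40]
  ]
}}

```text
time_s: 27.98
ee_pos: [585.4, 42.4, 115.7]
ee_rot: [-0.001, 0.679, 0.735, -0.001]
wrist_force: [-0.1, -1.1, 0.2]
grip_width: 0.84
grasp_force: 0.0
```

```bash
python3 m2.py 2>/dev/null; python3 -c "
from h import *
f=r.grab_frame('scene');g=r.grab_frame('side')
for c in(f,g):
  for k in('carrier','lid'):print([(k,round(d['p'],2),np.round(d['box'])) for d in r.regions_of(c,k)[:2]])
  P=np.array([proj(c,p) for p in block(np.array([563.5,86.5,24]),.079,np.pi,0,19)]);print(P.min(0),np.ptp(P,axis=0))
"
```

```text
[585.4  42.4 115.7]
line -55 nan 217 depth 67 s nan
line -45 280.72 206 depth 61 s 589.83
line 45 280.27 103 depth 69 s 589.24
line 55 280.28 92 depth 68 s 589.23
edge 23 -20 280.82 186 7 s 589.45
edge 23 -5 280.61 167 8 s 589.25
edge 23 10 280.9 147 8 s 589.43
edge 23 22 280.71 131 7 s 589.26
edge -23 -20 219.72 187 8 s 542.81
edge -23 -5 218.79 167 6 s 542.59
edge -23 10 218.42 147 8 s 542.68
edge -23 22 218.28 131 6 s 542.8
[('carrier', 0.55, array([231., 210.,  30.,  28.]))]
[('lid', 0.57, array([231., 222.,  28.,  16.]))]
[230.93205866 208.42613714] [28.89284644 29.2216466 ]
[('carrier', 0.92, array([286., 196.,  30.,  31.]))]
[('lid', 0.62, array([289., 210.,  28.,  16.]))]
[288.22405141 195.67480552] [27.54663486 31.59715613]
```

The far edge is now within about 0.2 mm of the line, with the carrier flat, closed and square to it. I'm handing the job in.

```bash
python3 -c "
from plant import r
print(r.close_job())"
```

```text
the job is handed in; nothing more can be done
None
```

The carrier is shut and turned over, lying flat on its lid with its far edge within about 0.2 mm of the scribed line (by the wrist camera), and the job is handed in at about 28 s. The part can't be seen inside the closed carrier, but nothing showed the lid opening. To tip it past upright I had to lift the carrier off the plate for a moment and press it against the plate's right edge.

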